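# Complete the right kit and close its drawer

### The job

Each of the two open kit drawers needs one heatsink and one transformer, but only one spare heatsink is on the bench: stand it upright, without dropping it, in the empty bay of the drawer that has the transformer. Then push that drawer gently, fully home until it clicks in. Leave the other, still incomplete kit drawer open as it is with its heatsink standing, and leave everything else on the bench where it is.

Things in the scene. Friction and masses are not known exactly. Their poses are not given: they have to be found in the camera images.
- heatsink: the spare heatsink standing on the bench, to one side of the drawer unit (left or right): plain aluminium extrusion with vertical fins, 44 (x) by 26 (y) by 50 mm tall, about 85 g. Origin at the centre of its underside, z up; the flat plate is its +y face, the fin tips its -y side. Gripped across the 26 mm
- kit_heatsink: identical heatsink (44 x 26 x 50 mm) that already stands in one of the two drawers, in the bay away from the other drawer; origin at the centre of its underside
- transformer: transformer with a dark laminated core, copper winding and white bobbin, 42 (x) by 38 (y) by 42 mm tall, about 200 g, standing in the other drawer, in the bay away from the other drawer; origin at the centre of its underside. The drawer it stands in is the one to complete and close
- left_bay (a point): floor centre of the left (+y) drawer's empty bay; moves with it. x points into the unit (closing), y left along its front, z up. Bay 105 (x) by 63 mm (y) inside, floor 14 mm above the bench. Over the floor: wall between bays 14 mm, side walls 17 mm, rear wall 21 mm, drawer front (x = -52 to -64 mm) 66 mm high. The occupied bay is centred at y = +67 mm
- right_bay (a point): the same for the right (-y) drawer's empty bay; its occupied bay is centred at y = -67 mm
- left_lip (a point): middle of the front edge of the left drawer's pull lip, the place to push: a ledge 90 mm wide (y) and 6 mm thick at 75 mm above the bench, standing 14 mm out of the drawer front. Axes as for left_bay: push along +x. The top of the drawer unit is 92 mm above the bench; its front plane is the drawer front's when closed
- right_lip (a point): the same for the right drawer's pull lip
- left_drawer (a joint): opening of the left drawer in m: 0 is fully home, 0.155 fully out; starts about 0.125 to 0.15 open. Slides with about 1.5 N; a spring roller resists from 12 mm with about 5 N more; past 5 mm it pulls the drawer to 0 and holds it
- right_drawer (a joint): the same for the right drawer
- capacitor: bystander: grey capacitor can, 35 mm across, 46 mm tall, on the bench on the other side of the unit from the spare heatsink; origin under its centre
- spool: bystander: spool 54 mm across, 50 mm tall; origin under its centre
- flux: bystander: white bottle 44 mm across, 110 mm tall; origin under its centre
Mind the look-alikes: they are no part of the job. Leave any blue look-alike of the heatsink alone.

How it is judged:
By the outcome, as a careful person would: the job done as asked, in the order asked, and still so for the second after the job is handed in, with the robot touching nothing.
It also fails if it takes over 51 s, if anything falls off the work surface, if the arm or the gripper's body presses on something with over 40 N, if the wrist force passes 120 N, or if a joint passes its speed limit or range.

### The arm

A 6-joint arm with a two-finger parallel gripper is mounted at the origin on the work surface. World frame = base frame: x ahead of the robot, y to its left, z up, the work surface at z = 0. Lengths are in mm, angles in rad, forces in N, time in s.
With the tool pointing down it reaches from about 350 to 875 mm from the base axis. Payload 15.5 kg.
Tool frame: the origin (TCP) lies where the fingers leave the gripper's body, on its centre line; the fingertips stand 73 mm ahead of it and the grasp point (between the pads) lies 54 mm ahead of it; z points along the fingers, y is the line along which they close (so a half turn about z gives the same grasp; the last joint's range is limited). The gripper opens to 85 mm and grips with 20 to 120 N. Pads are 22 mm wide; open, the fingers measure 114 mm over their backs; the gripper's body (76 mm by 85 mm) begins 54 mm behind the grasp point. The pads swing forward as they close: fully open they stand 13 mm farther back than shut.
Start: joints at [-1.409, 0.494, 1.345, -0, 1.302, -0.096], TCP at [159.347, -604.347, 303.877] pointing down, gripper open.
Joint ranges: [-2.91, 2.91], [-0.82, 2.16], [0.22, 2.67], [-1.22, 4.37], [0.12, 2.79], [-3.08, 3.08]. Speed limits (rad/s): [1.89, 1.89, 2.57, 3.01, 3.01, 3.01].

### API

Orientations are given as a unit quaternion [x, y, z, w].
In Python, from station import readout, cams, close_job gives the robot as it stands. The module is installed in compiled form; this text tells all that it offers.
- The arm moves only by the tool apply_moves, never from a script. Its argument "increments" is a list of rows, each an object of numbers: "dx", "dy", "dz": the shift along the world's x, y, z each as a share of 20 mm, from -1 to 1; "ax", "ay", "az": the turn, a rotation vector about the world's x, y, z each as a share of 0.15 rad, from -1 to 1. In form: [{"dx": .., "dy": .., "dz": .., "ax": .., "ay": .., "az": ..}, ...]. A call has 1 to 20 rows; each row shifts and turns the commanded pose from where the row before left it; what a row does not reach is not made up. A row lasts 1/10 s, in which the tool goes at most 50 mm and 8.59 degrees, less where a joint would pass 70% of its speed; a pose out of reach is approached as far as the arm can. A call with a number of a shift or a turn outside -1 to 1 is refused whole. A call with a gripper value outside its range is refused whole. "grip" is the closure, from 0 (fully open) to 1 (shut), set as the call begins (left out, the last holds). The fingers move at their own pace and stop on an object; the grip force is fixed at half the most. Time passes only in rows, so rows that do not move let the fingers close. It gives the time, the measured TCP pose, the force, the opening and the grip force at its end, in the units of the state.
- readout.sense(): the state, without advancing time (a new reading comes with each control period).
- cams.snapshot(name): name is "scene" or "side" or "wrist"; returns (picture, depth): 480x640x3 uint8, red, green, blue; 480x640 float32, mm along the optical axis (not along the pixel's ray), 0 where there is no reading.
- cams.calibration(name): a dict with "mtx" (3x3 intrinsics, pixels), "xyz" and "rotation" of the camera in the world; the wrist camera has in their place "mount" (4x4, takes a point from camera to tool coordinates, whose origin is the TCP and whose axes are the flange's). Camera axes: x right, y down, z forward; pixel columns grow to the right and rows downward; lengths in mm; the calibration is good to about 2 mm. A picture is of the moment at which its call begins: read the wrist's pose just before it. calibration takes no time and is no camera call.
- close_job(): hands the job in; it is judged then, once.
The state is a dict: "clock": time; "q": joint angles; "joint_vel": joint speeds; "tau": joint torques, N m; "tcp_pos": TCP position; "eef_rot": TCP orientation; "contact_force": force on the tool from outside, world axes, zero at the start; "wrist_torque": the same for the moment, N m; "grip_width": finger opening in mm; "finger_force": force on a finger pad.
Only numpy, scipy, OpenCV 4.12 (cv2) and the standard library are available. Lean on these libraries where they do the work, as an engineer would, in place of code of your own. Each camera call takes 0.05 s, during which the arm holds its last target. There are 200 camera calls.

## Working session

There is one attempt and no reset: what is moved stays moved. The work goes in short steps, Python scripts to look and compute and a tool call to move; the robot and the scene stay as the last step left them, time stands still between calls to the robot, and variables do not carry over. Pictures are saved under pics/ and viewed, at most 10 in all, crops included, and the job is handed in when it is done.

Besides the shell and the picture viewer there is one more tool, called after "Call:" as name(argument=value, ...), one argument or row to a line, values as JSON. apply_moves: Moves the arm, as the interface text tells. Shift numbers are shares of 20 mm and turn numbers shares of 0.15 rad, none past 1 either way. Its arguments: {"type":"object","properties":{"increments":{"type":"array","items":{"type":"object","properties":{"dx":{"type":"number"},"dy":{"type":"number"},"dz":{"type":"number"},"ax":{"type":"number"},"ay":{"type":"number"},"az":{"type":"number"}}}},"grip":{"type":"number"}},"required":["increments"]}

```bash
mkdir -p pics; cat > h.py <<'E'
import numpy as np, cv2
from station import readout, cams
def snap(n):
    p,d=cams.snapshot(n); return p,d
def save(p,f): cv2.imwrite('pics/'+f,cv2.cvtColor(p,cv2.COLOR_RGB2BGR))
def cloud(n,d):
    c=cams.calibration(n);K=np.array(c['mtx']);v,u=np.mgrid[:480,:640]
    P=np.stack([(u-K[0,2])/K[0,0]*d,(v-K[1,2])/K[1,1]*d,d],-1)
    if 'mount' in c:
        from scipy.spatial.transform import Rotation as R
        s=readout.sense();M=np.array(c['mount']);P=P@M[:3,:3].T+M[:3,3]
        return P@R.from_quat(s['eef_rot']).as_matrix().T+s['tcp_pos']
    r=np.array(c['rotation']); 
    if r.shape!=(3,3):
        from scipy.spatial.transform import Rotation as R; r=R.from_quat(r).as_matrix()
    return P@r.T+np.array(c['xyz'])
E
python3 - <<'E'
from h import *
for n in('scene','side'):
    p,d=snap(n);save(p,n+'.png');np.savez(n,p=p,P=cloud(n,d),d=d);c=cams.calibration(n);print(n,c)
print(readout.sense())
E
```

```text
scene {'mtx': array([[587.23975907,   0.        , 319.3834587 ],
       [  0.        , 587.23975907, 243.64767787],
       [  0.        ,   0.        ,   1.        ]]), 'xyz': array([1096.94151851, -926.33142655,  918.98501172]), 'rotation': array([ 0.87142602,  0.22886906, -0.10699217, -0.42046203])}
side {'mtx': array([[471.69757972,   0.        , 307.91672943],
       [  0.        , 471.69757972, 235.449517  ],
       [  0.        ,   0.        ,   1.        ]]), 'xyz': array([214.29266943, 862.89945285, 627.25278107]), 'rotation': array([-0.1708429 ,  0.85147676, -0.48608237,  0.09759076])}
{'clock': 0.1, 'q': array([-1.40852080e+00,  4.94113661e-01,  1.34605007e+00, -1.08780087e-05,
        1.30248360e+00, -9.55055323e-02]), 'joint_vel': array([-0.00027407, -0.0020147 , -0.00254047,  0.0006967 , -0.00148465,
       -0.00054647]), 'tau': array([ 1.00452831e-03, -8.83589816e+01, -3.84562862e+01, -1.95051362e-04,
        5.33492115e-03, -3.49962158e-05]), 'tcp_pos': array([ 159.29411669, -604.11937698,  303.37089832]), 'eef_rot': array([ 9.91704785e-01,  1.28535370e-01, -2.28426880e-05, -5.26871189e-04]), 'contact_force': array([-0.71713563, -0.29803861,  0.62635515]), 'wrist_torque': array([ 0.01328718, -0.00796971, -0.03025729]), 'finger_force': 0.0, 'grip_width': 85.14958254089042}
```

View pics/scene.png

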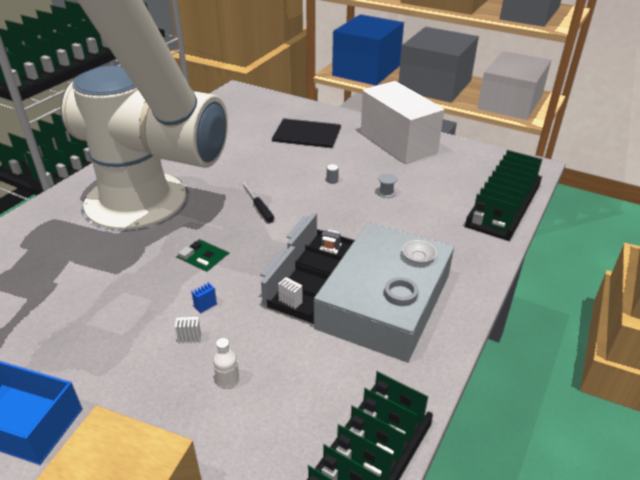

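View pics/side.png

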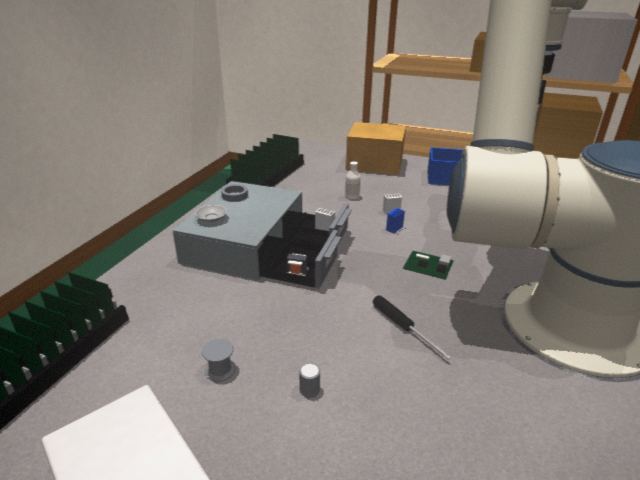

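The scene picture shows the spare heatsink at (188,329) with a blue look-alike at (204,297). The kit heatsink is at (290,290) in the right drawer and the transformer at (330,242) in the left drawer, so the left drawer is the target.

```bash
python3 - <<'E'
from h import *
z=np.load('scene.npz');P=z['P'];p=z['p'].astype(int)
def box(r,zlo,zhi,name):
    u0,u1,v0,v1=r;Q=P[v0:v1,u0:u1].reshape(-1,3);m=(Q[:,2]>zlo)&(Q[:,2]<zhi);Q=Q[m]
    c,s,a=cv2.minAreaRect(Q[:,:2].astype(np.float32));print(name,len(Q),np.round(Q.min(0)),np.round(Q.max(0)),'rect',np.round(c),np.round(s),round(a,1))
    return Q
print('bench z',np.median(P[340:380,100:150,2]))
box((168,208,310,350),43,60,'spare top')
box((168,208,310,350),12,60,'spare all')
box((188,222,280,315),30,60,'blue')
box((278,304,275,312),50,75,'kit hs top')
box((310,350,225,260),45,65,'transf')
box((315,460,220,360),85,98,'unit top')
box((255,320,210,310),71,86,'fronts')
z=np.load('side.npz');P=z['P']
box((380,408,188,220),43,60,'side spare top')
box((380,408,188,220),12,60,'side spare all')
box((282,310,245,280),45,65,'side transf')
box((300,356,200,290),71,86,'side fronts')
box((175,305,180,280),85,98,'side unit top')
E
```

```text
bench z 0.4458568110222245
spare top 202 [ 434. -353.   43.] [ 486. -308.   54.] rect [ 459. -330.] [45. 32.] 31.7
spare all 478 [ 434. -353.   12.] [ 486. -307.   54.] rect [ 459. -330.] [45. 33.] 32.3
blue 319 [ 406. -262.   30.] [ 447. -212.   55.] rect [ 427. -236.] [48. 34.] 73.2
kit hs top 270 [ 547. -161.   50.] [ 615. -116.   69.] rect [ 580. -140.] [32. 73.] 76.6
transf 220 [522.  45.  45.] [600.  92.  63.] rect [561.  68.] [77. 46.] 3.7
unit top 8006 [ 652. -180.   85.] [880. 125.  98.] rect [766. -26.] [211. 299.] 3.6
fronts 901 [ 498. -183.   71.] [681.  97.  86.] rect [548. -72.] [123. 321.] 30.6
side spare top 228 [ 406. -353.   43.] [ 482. -208.   55.] rect [ 439. -278.] [ 49. 145.] 19.7
side spare all 436 [ 406. -353.   12.] [ 483. -208.   55.] rect [ 439. -279.] [ 49. 145.] 19.7
side transf 211 [554.  44.  45.] [597.  88.  59.] rect [576.  66.] [42. 44.] 6.8
side fronts 658 [ 497. -182.   71.] [549. 100.  84.] rect [523. -42.] [ 34. 283.] 8.4
side unit top 4288 [ 650. -178.   85.] [876. 124.  98.] rect [764. -27.] [212. 296.] 3.5
```

```bash
python3 - <<'E'
from h import *
a=np.radians(3.55);c,s=np.cos(a),np.sin(a);R=np.array([[c,s],[-s,c]])
print('unit centre local',R@[765,-26.5])
for n,r in(('scene',(255,420,200,330)),('side',(200,356,190,300))):
    z=np.load(n+'.npz');P=z['P'];u0,u1,v0,v1=r;Q=P[v0:v1,u0:u1].reshape(-1,3);Q=np.c_[Q[:,:2]@R.T,Q[:,2]]
    m=(Q[:,0]>480)&(Q[:,0]<640)&(Q[:,1]>-240)&(Q[:,1]<100);Q=Q[m]
    T=Q[(Q[:,2]>73)&(Q[:,2]<90)&(Q[:,0]<570)]
    for lo in range(-230,80,20):
        t=T[(T[:,1]>=lo)&(T[:,1]<lo+20)]
        if len(t)>3: print(n,lo,len(t),'x',np.round(np.percentile(t[:,0],[2,50,98])),'y',t[:,1].min().round(),t[:,1].max().round(),'z',np.percentile(t[:,2],[10,90]).round())
    for nm,ylo,yhi in(('R',-220,-130),('L',-10,70)):
        t=Q[(Q[:,1]>ylo)&(Q[:,1]<yhi)&(Q[:,2]>52)&(Q[:,2]<68)&(Q[:,0]>555)]
        if len(t): print(nm,len(t),np.percentile(t,[3,97],0).round())
E
```

```text
unit centre local [761.89120659 -73.81760843]
scene -230 16 x [530. 536. 541.] y -216.0 -211.0 z [75. 81.]
scene -210 53 x [521. 536. 541.] y -209.0 -190.0 z [75. 82.]
scene -190 85 x [515. 530. 541.] y -190.0 -170.0 z [76. 81.]
scene -170 77 x [514. 531. 541.] y -170.0 -150.0 z [76. 82.]
scene -150 74 x [515. 530. 541.] y -150.0 -130.0 z [77. 82.]
scene -130 75 x [515. 529. 541.] y -130.0 -110.0 z [77. 82.]
scene -110 54 x [515. 535. 541.] y -110.0 -91.0 z [76. 83.]
scene -90 30 x [519. 533. 541.] y -89.0 -70.0 z [76. 82.]
scene -70 42 x [515. 523. 529.] y -70.0 -51.0 z [76. 82.]
scene -50 69 x [503. 519. 530.] y -50.0 -30.0 z [76. 82.]
scene -30 66 x [502. 516. 529.] y -30.0 -10.0 z [76. 82.]
scene -10 58 x [502. 517. 528.] y -9.0 10.0 z [76. 81.]
scene 10 57 x [503. 518. 529.] y 10.0 29.0 z [76. 82.]
scene 30 51 x [502. 519. 529.] y 30.0 49.0 z [76. 82.]
scene 50 20 x [517. 524. 528.] y 50.0 64.0 z [77. 83.]
R 247 [[ 560. -195.   54.]
 [ 604. -166.   67.]]
L 132 [[563.  13.  52.]
 [600.  48.  60.]]
side -210 18 x [526. 530. 538.] y -209.0 -191.0 z [79. 83.]
side -190 41 x [513. 525. 537.] y -190.0 -170.0 z [78. 82.]
side -170 41 x [512. 525. 537.] y -169.0 -151.0 z [78. 83.]
side -150 47 x [512. 525. 538.] y -150.0 -130.0 z [78. 82.]
side -130 47 x [513. 526. 537.] y -130.0 -110.0 z [78. 82.]
side -110 49 x [513. 525. 537.] y -110.0 -91.0 z [76. 82.]
side -90 28 x [522. 531. 537.] y -89.0 -72.0 z [75. 82.]
side -70 28 x [514. 518. 524.] y -70.0 -50.0 z [77. 82.]
side -50 54 x [500. 512. 525.] y -49.0 -30.0 z [78. 82.]
side -30 59 x [500. 513. 524.] y -30.0 -10.0 z [78. 82.]
side -10 60 x [500. 512. 525.] y -9.0 9.0 z [78. 81.]
side 10 67 x [500. 511. 525.] y 10.0 30.0 z [78. 81.]
side 30 62 x [500. 514. 525.] y 30.0 50.0 z [77. 82.]
side 50 43 x [514. 519. 525.] y 50.0 68.0 z [75. 82.]
R 165 [[ 557. -192.   52.]
 [ 602. -164.   67.]]
L 145 [[559.  19.  52.]
 [597.  48.  59.]]
```

Call:
apply_moves(
  increments=[
    {"dx":0.5,"dy":0.46,"dz":-0.18,"az":0.133},
    {"dx":1,"dy":0.91,"dz":-0.18,"az":0.133},
    {"dx":1,"dy":0.91,"dz":-0.18,"az":0.133},
    {"dx":1,"dy":0.91,"dz":-0.18,"az":0.133},
    {"dx":1,"dy":0.91,"dz":-0.18,"az":0.133},
    {"dx":1,"dy":0.91,"dz":-0.18,"az":0.133},
    {"dx":1,"dy":0.91,"dz":-0.18,"az":0.133},
    {"dx":1,"dy":0.91,"dz":-0.18,"az":0.133},
    {"dx":1,"dy":0.91,"dz":-0.18,"az":0.133},
    {"dx":1,"dy":0.91,"dz":-0.18,"az":0.133},
    {"dx":1,"dy":0.91,"dz":-0.18,"az":0.133},
    {"dx":1,"dy":0.91,"dz":-0.18,"az":0.133},
    {"dx":1,"dy":0.91,"dz":-0.18,"az":0.133},
    {"dx":1,"dy":0.91,"dz":-0.18,"az":0.133},
    {"dx":1,"dy":0.91,"dz":-0.18,"az":0.133},
    {"dx":0.5,"dy":0.46},
    {},
    {},
  ],
)

```text
schema error: expected keys dx, dy, dz, ax, ay, az
```

```bash
python3 - <<'E'
from h import *
s=readout.sense();p,d=snap('wrist');P=cloud('wrist',d);save(p,'w1.png');np.savez('w1',p=p,P=P)
print(s['tcp_pos'],s['eef_rot'],s['contact_force'])
m=((P[...,2]>44)&(P[...,2]<58)&(d>0)).astype(np.uint8)
n,l,st,ce=cv2.connectedComponentsWithStats(m)
for i in range(1,n):
    if st[i,4]>150:
        Q=P[l==i];r=cv2.minAreaRect(Q[:,:2].astype(np.float32));print(st[i],np.round(r[0],1),np.round(r[1],1),round(r[2],1),Q[:,2].mean().round(1),p[l==i].mean(0).round())
m=(P[...,2]>80)&(P[...,2]<130);Q=P[m];print('tall',len(Q),Q.min(0) if len(Q) else 0,Q.max(0) if len(Q) else 0)
E
```

```text
[ 159.29411669 -604.11937698  303.37089832] [ 9.91704785e-01  1.28535370e-01 -2.28426880e-05 -5.26871189e-04] [-0.71713563 -0.29803861  0.62635515]
[ 459    0   36  152 1021] [ 302.  -695.6] [114.    8.7] 11.9 51.1 [ 8. 23. 48.]
tall 2133 [ 219.97683871 -714.88497027   80.00056402] [ 349.53622368 -578.51339429   83.29185115]
```

View pics/w1.png

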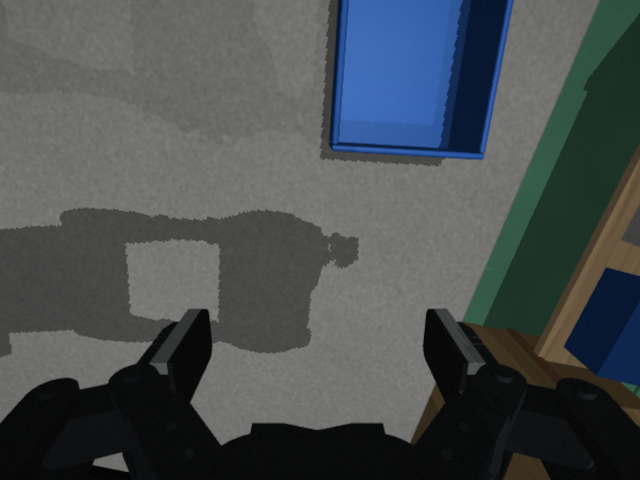

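The wrist picture shows only the bench and the blue bin at (420,80), because the move was refused: every row needs all six keys. I'll work out where the camera looks relative to the TCP before resending it.

```bash
python3 - <<'E'
from h import *
P=np.load('w1.npz')['P'];print([P[v,u].round() for v,u in((240,320),(100,320),(320,320))]);print(np.round(cams.calibration('wrist')['mount'],2))
Q=np.load('scene.npz')['P'][340:388,212:242].reshape(-1,3);Q=Q[(Q[:,2]>15)&(Q[:,2]<70)];print('flux',Q.min(0),Q.max(0))
E
```

```text
[array([ 124., -615.,    1.]), array([ 258., -579.,    2.]), array([  32., -640.,    2.])]
[[  0.    -0.95  -0.3   76.28]
 [  1.     0.     0.    -1.06]
 [  0.    -0.3    0.95 -70.63]
 [  0.     0.     0.     1.  ]]
flux [ 574.73536563 -403.20329763   15.15416274] [ 616.74131469 -362.45714136   69.86869728]
```

Call:
apply_moves(
  increments=[
    {"dx":0.5,"dy":0.46,"dz":-0.18,"ax":0,"ay":0,"az":0.133},
    {"dx":1,"dy":0.91,"dz":-0.18,"ax":0,"ay":0,"az":0.133},
    {"dx":1,"dy":0.91,"dz":-0.18,"ax":0,"ay":0,"az":0.133},
    {"dx":1,"dy":0.91,"dz":-0.18,"ax":0,"ay":0,"az":0.133},
    {"dx":1,"dy":0.91,"dz":-0.18,"ax":0,"ay":0,"az":0.133},
    {"dx":1,"dy":0.91,"dz":-0.18,"ax":0,"ay":0,"az":0.133},
    {"dx":1,"dy":0.91,"dz":-0.18,"ax":0,"ay":0,"az":0.133},
    {"dx":1,"dy":0.91,"dz":-0.18,"ax":0,"ay":0,"az":0.133},
    {"dx":1,"dy":0.91,"dz":-0.18,"ax":0,"ay":0,"az":0.133},
    {"dx":1,"dy":0.91,"dz":-0.18,"ax":0,"ay":0,"az":0.133},
    {"dx":1,"dy":0.91,"dz":-0.18,"ax":0,"ay":0,"az":0.133},
    {"dx":1,"dy":0.91,"dz":-0.18,"ax":0,"ay":0,"az":0.133},
    {"dx":1,"dy":0.91,"dz":-0.18,"ax":0,"ay":0,"az":0.133},
    {"dx":1,"dy":0.91,"dz":-0.18,"ax":0,"ay":0,"az":0.133},
    {"dx":1,"dy":0.91,"dz":-0.18,"ax":0,"ay":0,"az":0.133},
    {"dx":0.5,"dy":0.46,"dz":0,"ax":0,"ay":0,"az":0},
    {"dx":0,"dy":0,"dz":0,"ax":0,"ay":0,"az":0},
    {"dx":0,"dy":0,"dz":0,"ax":0,"ay":0,"az":0},
    {"dx":0,"dy":0,"dz":0,"ax":0,"ay":0,"az":0},
  ],
)

```text
clock: 2.05
tcp_pos: [458.8, -331.7, 250.0]
eef_rot: [0.962, 0.275, -0.0, 0.0]
contact_force: [0.3, 0.5, 0.1]
grip_width: 85.6
finger_force: 0.0
```

```bash
cat > w.py <<'E'
from h import *
import sys
s=readout.sense();p,d=snap('wrist');P=cloud('wrist',d);f=sys.argv[1];save(p,f+'.png');np.savez(f,p=p,P=P)
print(s['clock'],s['tcp_pos'],s['eef_rot'],s['contact_force'])
m=((P[...,2]>44)&(P[...,2]<58)&(d>0)).astype(np.uint8)
n,l,st,ce=cv2.connectedComponentsWithStats(m)
for i in range(1,n):
    if st[i,4]>150:
        Q=P[l==i];r=cv2.minAreaRect(Q[:,:2].astype(np.float32));print(st[i],np.round(r[0],1),np.round(r[1],1),round(r[2],1),Q[:,2].mean().round(1),p[l==i].mean(0).round())
E
python3 w.py w2
```

```text
2.05 [ 458.77086113 -331.66488369  249.98009191] [ 9.61562468e-01  2.74586253e-01 -6.09410121e-05  8.53037300e-05] [0.33756815 0.46756074 0.06155282]
[160   0  34  16 183] [ 538.6 -172.2] [ 8.2 21.4] 30.7 50.7 [29. 31. 31.]
[440  79  33  67 476] [ 582.  -367.7] [43.2 18.4] 38.3 51.6 [72. 72. 69.]
[ 153  170   68   67 1386] [ 424.9 -235.8] [44.1 27. ] 71.3 50.1 [ 27.  52. 108.]
[ 297  204   35   57 1401] [ 456.6 -329.2] [44.5 26. ] 32.9 49.9 [135. 139. 138.]
[599 294  41  63 898] [ 525.7 -589.8] [55.   4.3] 9.2 50.7 [49. 40. 26.]
```

View pics/w2.png

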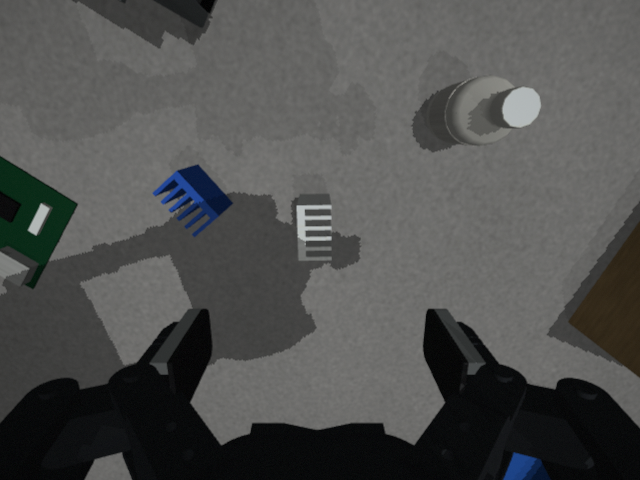

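The spare heatsink is at pixel (314,233) with the blue look-alike at (190,200). It sits at world (456.6, -329.2), yaw 32.9°. I'll descend with the gripper partly open.

Call:
apply_moves(
  increments=[
    {"dx":-0.11,"dy":0.12,"dz":-0.5,"ax":0,"ay":0,"az":0.12},
    {"dx":0,"dy":0,"dz":-0.9,"ax":0,"ay":0,"az":0},
    {"dx":0,"dy":0,"dz":-1,"ax":0,"ay":0,"az":0},
    {"dx":0,"dy":0,"dz":-1,"ax":0,"ay":0,"az":0},
    {"dx":0,"dy":0,"dz":-1,"ax":0,"ay":0,"az":0},
    {"dx":0,"dy":0,"dz":-1,"ax":0,"ay":0,"az":0},
    {"dx":0,"dy":0,"dz":-0.5,"ax":0,"ay":0,"az":0},
    {"dx":0,"dy":0,"dz":0,"ax":0,"ay":0,"az":0},
    {"dx":0,"dy":0,"dz":0,"ax":0,"ay":0,"az":0},
  ],
  grip=0.4,
)

```text
clock: 3.0
tcp_pos: [457.1, -328.9, 132.2]
eef_rot: [0.959, 0.284, 0.0, 0.0]
contact_force: [-0.5, -0.9, -0.6]
grip_width: 51.4
finger_force: 0.0
```

```bash
python3 w.py w3; python3 -c "
from h import *
z=np.load('w3.npz');save(z['p'][100:480],'w3c.png')"
```

```text
3.0 [ 457.09207256 -328.92982372  132.17453896] [9.58942674e-01 2.83599976e-01 2.24835554e-05 4.38134106e-05] [-0.48537473 -0.88912531 -0.60745658]
[ 542   41   81  124 2641] [ 582.9 -368.5] [44.4 21.9] 38.9 51.5 [75. 75. 72.]
[  43  195  122  112 4389] [ 425.4 -235.8] [44.3 28. ] 71.4 50.0 [ 25.  50. 106.]
[ 290  253   59   93 4478] [ 457.1 -329.2] [44.9 26. ] 32.8 49.7 [114. 116. 114.]
```

View pics/w3c.png

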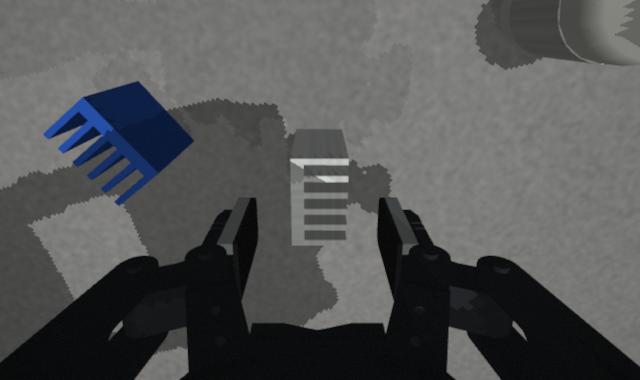

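The heatsink at crop (320,200) lies centred between the pads at (250,230) and (390,230). I'll descend the last 40 mm and grip.

Call:
apply_moves(
  increments=[
    {"dx":0,"dy":0,"dz":-0.6,"ax":0,"ay":0,"az":0},
    {"dx":0,"dy":0,"dz":-0.8,"ax":0,"ay":0,"az":0},
    {"dx":0,"dy":0,"dz":-0.6,"ax":0,"ay":0,"az":0},
    {"dx":0,"dy":0,"dz":0,"ax":0,"ay":0,"az":0},
    {"dx":0,"dy":0,"dz":0,"ax":0,"ay":0,"az":0},
  ],
)

```text
clock: 3.55
tcp_pos: [457.1, -328.7, 91.8]
eef_rot: [0.959, 0.284, -0.0, -0.0]
contact_force: [-0.4, 0.1, 0.0]
grip_width: 51.1
finger_force: 0.0
```

Call:
apply_moves(
  increments=[
    {"dx":0,"dy":0,"dz":0,"ax":0,"ay":0,"az":0},
    {"dx":0,"dy":0,"dz":0,"ax":0,"ay":0,"az":0},
    {"dx":0,"dy":0,"dz":0,"ax":0,"ay":0,"az":0},
    {"dx":0,"dy":0,"dz":0,"ax":0,"ay":0,"az":0},
    {"dx":0,"dy":0,"dz":0,"ax":0,"ay":0,"az":0},
    {"dx":0,"dy":0,"dz":0,"ax":0,"ay":0,"az":0},
    {"dx":0,"dy":0,"dz":0,"ax":0,"ay":0,"az":0},
    {"dx":0,"dy":0,"dz":0,"ax":0,"ay":0,"az":0},
  ],
  grip=1,
)

```text
clock: 4.35
tcp_pos: [457.4, -328.9, 92.6]
eef_rot: [0.959, 0.284, 0.0, 0.0]
contact_force: [-0.5, 0.6, 5.7]
grip_width: 25.2
finger_force: 59.3
```

Call:
apply_moves(
  increments=[
    {"dx":0,"dy":0,"dz":0.3,"ax":0,"ay":0,"az":0},
    {"dx":0,"dy":0,"dz":0.7,"ax":0,"ay":0,"az":0},
    {"dx":0,"dy":0,"dz":1,"ax":0,"ay":0,"az":0},
    {"dx":0,"dy":0,"dz":1,"ax":0,"ay":0,"az":0},
    {"dx":0,"dy":0,"dz":1,"ax":0,"ay":0,"az":0},
    {"dx":0,"dy":0,"dz":1,"ax":0,"ay":0,"az":0},
    {"dx":0,"dy":0,"dz":1,"ax":0,"ay":0,"az":0},
    {"dx":0,"dy":0,"dz":0.5,"ax":0,"ay":0,"az":0},
    {"dx":0,"dy":0,"dz":0,"ax":0,"ay":0,"az":0},
  ],
)

```text
clock: 5.25
tcp_pos: [457.6, -329.1, 223.7]
eef_rot: [0.959, 0.284, 0.001, 0.001]
contact_force: [0.6, 0.1, -1.1]
grip_width: 24.9
finger_force: 59.0
```

Call:
apply_moves(
  increments=[
    {"dx":0.16,"dy":0.43,"dz":0,"ax":0,"ay":0,"az":-0.18},
    {"dx":0.32,"dy":0.87,"dz":0,"ax":0,"ay":0,"az":-0.18},
    {"dx":0.32,"dy":0.87,"dz":0,"ax":0,"ay":0,"az":-0.18},
    {"dx":0.32,"dy":0.87,"dz":0,"ax":0,"ay":0,"az":-0.18},
    {"dx":0.32,"dy":0.87,"dz":0,"ax":0,"ay":0,"az":-0.18},
    {"dx":0.32,"dy":0.87,"dz":0,"ax":0,"ay":0,"az":-0.18},
    {"dx":0.32,"dy":0.87,"dz":0,"ax":0,"ay":0,"az":-0.18},
    {"dx":0.32,"dy":0.87,"dz":0,"ax":0,"ay":0,"az":-0.18},
    {"dx":0.32,"dy":0.87,"dz":0,"ax":0,"ay":0,"az":-0.18},
    {"dx":0.32,"dy":0.87,"dz":0,"ax":0,"ay":0,"az":-0.18},
    {"dx":0.32,"dy":0.87,"dz":0,"ax":0,"ay":0,"az":-0.18},
    {"dx":0.32,"dy":0.87,"dz":0,"ax":0,"ay":0,"az":-0.18},
    {"dx":0.32,"dy":0.87,"dz":0,"ax":0,"ay":0,"az":-0.18},
    {"dx":0.32,"dy":0.87,"dz":0,"ax":0,"ay":0,"az":-0.18},
    {"dx":0.32,"dy":0.87,"dz":0,"ax":0,"ay":0,"az":-0.18},
    {"dx":0.32,"dy":0.87,"dz":0,"ax":0,"ay":0,"az":-0.18},
    {"dx":0.32,"dy":0.87,"dz":0,"ax":0,"ay":0,"az":-0.18},
    {"dx":0.32,"dy":0.87,"dz":0,"ax":0,"ay":0,"az":-0.18},
    {"dx":0.32,"dy":0.87,"dz":0,"ax":0,"ay":0,"az":-0.18},
    {"dx":0.16,"dy":0.43,"dz":0,"ax":0,"ay":0,"az":0},
  ],
)

```text
clock: 7.25
tcp_pos: [578.7, 2.9, 221.0]
eef_rot: [1.0, 0.031, -0.001, -0.0]
contact_force: [0.2, -0.6, -1.3]
grip_width: 24.9
finger_force: 58.9
```

Call:
apply_moves(
  increments=[
    {"dx":0,"dy":0,"dz":0,"ax":0,"ay":0,"az":0},
    {"dx":0,"dy":0,"dz":0,"ax":0,"ay":0,"az":0},
  ],
)

```text
clock: 7.45
tcp_pos: [578.4, 1.3, 221.5]
eef_rot: [1.0, 0.031, -0.0, 0.0]
contact_force: [0.5, -0.7, -2.1]
grip_width: 24.9
finger_force: 58.9
```

```bash
python3 w.py w4
```

```text
7.45 [578.41301976   1.26076603 221.48490133] [ 9.99505014e-01  3.14575923e-02 -3.79879910e-04  5.37395416e-05] [ 0.50394738 -0.66055765 -2.08649304]
[496 206  63  66 823] [ 595.4 -133.8] [22.7 50.8] 53.4 51.1 [107. 109. 107.]
[ 191  210   63   65 2956] [575.   67.6] [42.3 38.4] 9.4 54.5 [151. 153. 156.]
[ 375  291  194   16 1608] [ 545.4 -111.1] [  9.8 136.2] 7.1 51.1 [74. 78. 80.]
[181 306  76  11 628] [521.9  70.5] [ 1.9 52.7] 3.3 51.1 [64. 67. 68.]
[ 564  411   60   42 1162] [ 428.1 -236.9] [48.1 22.5] 67.4 49.4 [ 41.  77. 157.]
```

View pics/w4.png

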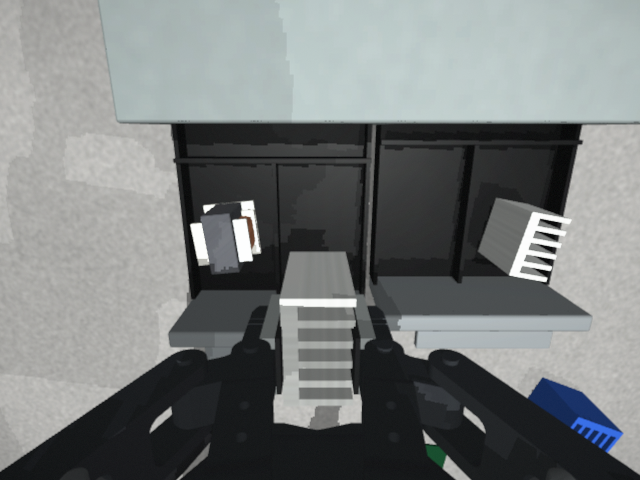

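The heatsink is held at (318,330), the transformer is at (230,240), and the empty bay lies between the walls at columns 278 and 368. I'll check the wall positions and rear wall in depth.

```bash
python3 - <<'E'
from h import *
P=np.load('w4.npz')['P'];c,s=.99808,.06192
for v in(190,220,240):
    r=P[v,180:380];y=-s*r[:,0]+c*r[:,1];z=r[:,2];h=(z>21)&(z<36)
    print(v,[(round(a,1),round(b)) for a,b in zip(y[h],z[h])])
col=P[125:310,320];x=c*col[:,0]+s*col[:,1]
print([(round(a),round(b)) for a,b in zip(x,col[:,2])][::6])
m=(P[...,2]>74)&(P[...,2]<88);Q=P[m];x=c*Q[:,0]+s*Q[:,1];y=-s*Q[:,0]+c*Q[:,1]
k=(y>15)&(y<40)&(x<560);print('L front',np.percentile(x[k],[2,98]));k=(y>-170)&(y<-115)&(x<560);print('R front',np.percentile(x[k],[2,98]))
r=np.array([578.4,1.3]);print('tcp local',c*r[0]+s*r[1],-s*r[0]+c*r[1])
E
```

```text
190 [(np.float64(64.2), 31), (np.float64(63.0), 33), (np.float64(62.0), 31), (np.float64(61.8), 30), (np.float64(62.0), 27), (np.float64(62.3), 25), (np.float64(61.9), 24), (np.float64(61.8), 22), (np.float64(-1.8), 28), (np.float64(-2.7), 29), (np.float64(-3.4), 29), (np.float64(-4.0), 28), (np.float64(-68.1), 25), (np.float64(-68.1), 30), (np.float64(-68.4), 33), (np.float64(-69.2), 32), (np.float64(-70.0), 32), (np.float64(-70.8), 31), (np.float64(-77.0), 24), (np.float64(-77.1), 27), (np.float64(-77.1), 32), (np.float64(-77.7), 33)]
220 [(np.float64(64.1), 32), (np.float64(63.3), 32), (np.float64(62.5), 33), (np.float64(62.3), 31), (np.float64(62.4), 29), (np.float64(61.9), 28), (np.float64(62.2), 25), (np.float64(62.0), 24), (np.float64(61.9), 22), (np.float64(16.2), 35), (np.float64(15.7), 34), (np.float64(15.6), 30), (np.float64(15.4), 27), (np.float64(15.5), 23), (np.float64(14.6), 24), (np.float64(13.8), 24), (np.float64(13.4), 22), (np.float64(-1.9), 29), (np.float64(-2.6), 29), (np.float64(-3.4), 29), (np.float64(-4.2), 29), (np.float64(-4.5), 26), (np.float64(-68.1), 26),
[... 775 characters left out ...]
68.7), 31), (np.float64(-69.5), 31), (np.float64(-70.2), 31), (np.float64(-70.8), 33), (np.float64(-77.4), 24), (np.float64(-77.1), 30), (np.float64(-77.6), 32), (np.float64(-78.3), 32), (np.float64(-79.1), 32), (np.float64(-79.9), 31)]
[(655, 16), (651, 15), (647, 16), (643, 16), (639, 15), (634, 17), (632, 36), (625, 13), (621, 17), (617, 14), (612, 15), (608, 15), (603, 14), (598, 15), (594, 15), (589, 14), (584, 14), (579, 15), (574, 14), (569, 14), (565, 16), (560, 15), (598, 136), (598, 145), (598, 152), (598, 158), (598, 165), (598, 170), (598, 174), (598, 180), (596, 179)]
L front [505.27624498 525.77281206]
R front [512.80583846 538.06173969]
tcp local 577.369968 -34.517024000000006
```

Call:
apply_moves(
  increments=[
    {"dx":0.1,"dy":-0.08,"dz":-0.4,"ax":0,"ay":0,"az":0},
    {"dx":0,"dy":0,"dz":-0.8,"ax":0,"ay":0,"az":0},
    {"dx":0,"dy":0,"dz":-0.8,"ax":0,"ay":0,"az":0},
    {"dx":0,"dy":0,"dz":-0.8,"ax":0,"ay":0,"az":0},
    {"dx":0,"dy":0,"dz":-0.8,"ax":0,"ay":0,"az":0},
    {"dx":0,"dy":0,"dz":-0.8,"ax":0,"ay":0,"az":0},
    {"dx":0,"dy":0,"dz":-0.6,"ax":0,"ay":0,"az":0},
    {"dx":0,"dy":0,"dz":-0.4,"ax":0,"ay":0,"az":0},
    {"dx":0,"dy":0,"dz":0,"ax":0,"ay":0,"az":0},
    {"dx":0,"dy":0,"dz":0,"ax":0,"ay":0,"az":0},
  ],
)

```text
clock: 8.5
tcp_pos: [580.9, -0.1, 114.1]
eef_rot: [1.0, 0.031, 0.0, 0.0]
contact_force: [-0.7, 0.1, -0.1]
grip_width: 25.2
finger_force: 58.9
```

Call:
apply_moves(
  increments=[
    {"dx":0,"dy":0,"dz":-0.1,"ax":0,"ay":0,"az":0},
    {"dx":0,"dy":0,"dz":-0.05,"ax":0,"ay":0,"az":0},
    {"dx":0,"dy":0,"dz":0,"ax":0,"ay":0,"az":0},
  ],
)

```text
clock: 8.8
tcp_pos: [580.8, 0.1, 111.1]
eef_rot: [1.0, 0.031, 0.0, 0.0]
contact_force: [-0.2, 0.1, -1.6]
grip_width: 25.4
finger_force: 58.9
```

Call:
apply_moves(
  increments=[
    {"dx":0,"dy":0,"dz":-0.08,"ax":0,"ay":0,"az":0},
    {"dx":0,"dy":0,"dz":-0.06,"ax":0,"ay":0,"az":0},
    {"dx":0,"dy":0,"dz":-0.03,"ax":0,"ay":0,"az":0},
    {"dx":0,"dy":0,"dz":0,"ax":0,"ay":0,"az":0},
  ],
)

```text
clock: 9.2
tcp_pos: [580.7, 0.1, 107.3]
eef_rot: [1.0, 0.031, -0.0, -0.0]
contact_force: [-0.3, -0.7, -0.6]
grip_width: 25.4
finger_force: 58.9
```

Call:
apply_moves(
  increments=[
    {"dx":0,"dy":0,"dz":-0.04,"ax":0,"ay":0,"az":0},
    {"dx":0,"dy":0,"dz":0,"ax":0,"ay":0,"az":0},
  ],
)

```text
clock: 9.4
tcp_pos: [580.8, 0.1, 106.7]
eef_rot: [1.0, 0.031, 0.0, -0.0]
contact_force: [0.3, 0.4, -1.4]
grip_width: 25.1
finger_force: 59.1
```

Call:
apply_moves(
  increments=[
    {"dx":0,"dy":0,"dz":-0.04,"ax":0,"ay":0,"az":0},
    {"dx":0,"dy":0,"dz":0,"ax":0,"ay":0,"az":0},
  ],
)

```text
clock: 9.6
tcp_pos: [581.3, 0.1, 106.5]
eef_rot: [1.0, 0.031, 0.001, 0.0]
contact_force: [-0.6, 1.1, 9.2]
grip_width: 24.7
finger_force: 60.4
```

Call:
apply_moves(
  increments=[
    {"dx":0,"dy":0,"dz":-0.03,"ax":0,"ay":0,"az":0},
    {"dx":0,"dy":0,"dz":0,"ax":0,"ay":0,"az":0},
  ],
)

```text
clock: 9.8
tcp_pos: [581.6, 0.1, 106.5]
eef_rot: [1.0, 0.031, 0.001, 0.0]
contact_force: [0.3, 1.6, 17.4]
grip_width: 25.3
finger_force: 61.5
```

Call:
apply_moves(
  increments=[
    {"dx":0,"dy":0,"dz":0.04,"ax":0,"ay":0,"az":0},
    {"dx":0,"dy":0,"dz":0,"ax":0,"ay":0,"az":0},
  ],
)

```text
clock: 10.0
tcp_pos: [581.1, 0.1, 106.5]
eef_rot: [1.0, 0.031, 0.0, 0.0]
contact_force: [-0.1, 1.5, 10.1]
grip_width: 24.9
finger_force: 60.1
```

Call:
apply_moves(
  increments=[
    {"dx":0,"dy":0,"dz":0,"ax":0,"ay":0,"az":0},
    {"dx":0,"dy":0,"dz":0,"ax":0,"ay":0,"az":0},
    {"dx":0,"dy":0,"dz":0,"ax":0,"ay":0,"az":0},
    {"dx":0,"dy":0,"dz":0,"ax":0,"ay":0,"az":0},
    {"dx":0,"dy":0,"dz":0,"ax":0,"ay":0,"az":0},
  ],
  grip=0.53,
)

```text
clock: 10.5
tcp_pos: [580.7, 0.0, 106.0]
eef_rot: [1.0, 0.031, -0.0, -0.0]
contact_force: [-0.5, -0.3, 1.2]
grip_width: 40.3
finger_force: 0.0
```

Call:
apply_moves(
  increments=[
    {"dx":0,"dy":0,"dz":0.2,"ax":0,"ay":0,"az":0},
    {"dx":0,"dy":0,"dz":0.5,"ax":0,"ay":0,"az":0},
    {"dx":0,"dy":0,"dz":0.8,"ax":0,"ay":0,"az":0},
    {"dx":0,"dy":0,"dz":1,"ax":0,"ay":0,"az":0},
    {"dx":0,"dy":0,"dz":1,"ax":0,"ay":0,"az":0},
    {"dx":0,"dy":0,"dz":1,"ax":0,"ay":0,"az":0},
    {"dx":0,"dy":0,"dz":1,"ax":0,"ay":0,"az":0},
    {"dx":-0.5,"dy":0.12,"dz":0,"ax":0,"ay":0,"az":0},
    {"dx":-1,"dy":0.25,"dz":0,"ax":0,"ay":0,"az":0},
    {"dx":-1,"dy":0.25,"dz":0,"ax":0,"ay":0,"az":0},
    {"dx":-1,"dy":0.25,"dz":0,"ax":0,"ay":0,"az":0},
    {"dx":-1,"dy":0.25,"dz":0,"ax":0,"ay":0,"az":0},
    {"dx":-0.82,"dy":0.21,"dz":0,"ax":0,"ay":0,"az":0},
    {"dx":0,"dy":0,"dz":0,"ax":0,"ay":0,"az":0},
    {"dx":0,"dy":0,"dz":0,"ax":0,"ay":0,"az":0},
  ],
)

```text
clock: 12.0
tcp_pos: [474.4, 26.7, 216.4]
eef_rot: [1.0, 0.031, 0.0, 0.0]
contact_force: [0.5, 0.0, 0.6]
grip_width: 40.4
finger_force: 0.0
```

```bash
python3 - <<'E'
from h import *
s=readout.sense();p,d=snap('wrist');P=cloud('wrist',d);save(p,'w5.png');c,k=.99808,.06192
L=np.stack([c*P[...,0]+k*P[...,1],-k*P[...,0]+c*P[...,1],P[...,2]],-1)
m=(L[...,2]>73)&(L[...,2]<86)&(L[...,0]<560);Q=L[m]
for lo in range(-70,70,20):
    t=Q[(Q[:,1]>=lo)&(Q[:,1]<lo+20)]
    if len(t)>5:print(lo,np.percentile(t[:,0],[1,99]).round(1),t[:,2].mean().round(1))
t=Q[(Q[:,0]<512)&(Q[:,1]>-90)];print('lip y',t[:,1].min(),t[:,1].max())
t=L[(L[...,2]>58)&(L[...,2]<70)&(L[...,0]>540)&(L[...,0]<640)&(L[...,1]<0)&(L[...,1]>-80)];print('hs',len(t),np.percentile(t,[2,98],0))
r=s['tcp_pos'];print(r,'local',c*r[0]+k*r[1],-k*r[0]+c*r[1])
E
```

```text
-70 [515.5 527. ] 80.3
-50 [501.  526.9] 79.5
-30 [501.  526.9] 79.5
-10 [500.9 526.9] 79.5
10 [500.9 526.9] 79.5
30 [501.  526.9] 79.7
50 [515.4 526.9] 80.4
lip y -47.96866036918782 42.15498241011222
hs 2623 [[557.92020881 -47.63150955  58.95745491]
 [600.97031457 -22.2178455   66.0327101 ]]
[474.36419275  26.68436119 216.35386402] local 475.1057091454635 -2.739503598189156
```

View pics/w5.png

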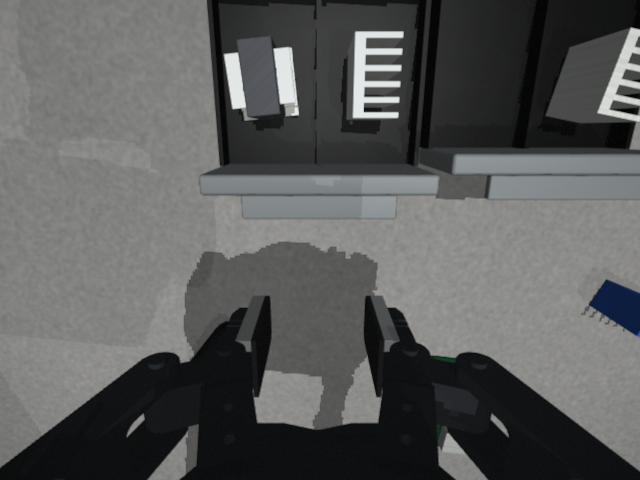

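The heatsink stands upright in its bay at (375,75), and the lip to push is at (320,207). I'll shut the fingers and lower in front of the lip.

Call:
apply_moves(
  increments=[
    {"dx":0,"dy":0,"dz":-0.5,"ax":0,"ay":0,"az":0},
    {"dx":0,"dy":0,"dz":-1,"ax":0,"ay":0,"az":0},
    {"dx":0,"dy":0,"dz":-1,"ax":0,"ay":0,"az":0},
    {"dx":0,"dy":0,"dz":-1,"ax":0,"ay":0,"az":0},
    {"dx":0,"dy":0,"dz":-0.65,"ax":0,"ay":0,"az":0},
    {"dx":0,"dy":0,"dz":0,"ax":0,"ay":0,"az":0},
    {"dx":0,"dy":0,"dz":0,"ax":0,"ay":0,"az":0},
  ],
  grip=1,
)

```text
clock: 12.75
tcp_pos: [474.5, 26.6, 132.8]
eef_rot: [1.0, 0.031, -0.0, -0.0]
contact_force: [-0.3, -0.5, -0.0]
grip_width: -0.2
finger_force: 0.0
```

Call:
apply_moves(
  increments=[
    {"dx":0.2,"dy":0.012,"dz":0,"ax":0,"ay":0,"az":0},
    {"dx":0.2,"dy":0.012,"dz":0,"ax":0,"ay":0,"az":0},
    {"dx":0.1,"dy":0.006,"dz":0,"ax":0,"ay":0,"az":0},
    {"dx":0.1,"dy":0.006,"dz":0,"ax":0,"ay":0,"az":0},
    {"dx":0.1,"dy":0.006,"dz":0,"ax":0,"ay":0,"az":0},
    {"dx":0.1,"dy":0.006,"dz":0,"ax":0,"ay":0,"az":0},
    {"dx":0.1,"dy":0.006,"dz":0,"ax":0,"ay":0,"az":0},
  ],
)

```text
clock: 13.45
tcp_pos: [492.3, 27.7, 133.1]
eef_rot: [1.0, 0.031, -0.0, -0.0]
contact_force: [-1.5, -0.1, 1.0]
grip_width: -0.3
finger_force: 0.8
```

Call:
apply_moves(
  increments=[
    {"dx":0.13,"dy":0.008,"dz":0,"ax":0,"ay":0,"az":0},
    {"dx":0.17,"dy":0.011,"dz":0,"ax":0,"ay":0,"az":0},
    {"dx":0.2,"dy":0.012,"dz":0,"ax":0,"ay":0,"az":0},
    {"dx":0.25,"dy":0.0155,"dz":0,"ax":0,"ay":0,"az":0},
    {"dx":0.25,"dy":0.0155,"dz":0,"ax":0,"ay":0,"az":0},
    {"dx":0.25,"dy":0.0155,"dz":0,"ax":0,"ay":0,"az":0},
    {"dx":0.25,"dy":0.0155,"dz":0,"ax":0,"ay":0,"az":0},
    {"dx":0.25,"dy":0.0155,"dz":0,"ax":0,"ay":0,"az":0},
    {"dx":0.25,"dy":0.0155,"dz":0,"ax":0,"ay":0,"az":0},
    {"dx":0.25,"dy":0.0155,"dz":0,"ax":0,"ay":0,"az":0},
    {"dx":0.25,"dy":0.0155,"dz":0,"ax":0,"ay":0,"az":0},
    {"dx":0.25,"dy":0.0155,"dz":0,"ax":0,"ay":0,"az":0},
    {"dx":0.25,"dy":0.0155,"dz":0,"ax":0,"ay":0,"az":0},
    {"dx":0.25,"dy":0.0155,"dz":0,"ax":0,"ay":0,"az":0},
    {"dx":0.25,"dy":0.0155,"dz":0,"ax":0,"ay":0,"az":0},
  ],
)

```text
clock: 14.95
tcp_pos: [562.8, 32.1, 133.1]
eef_rot: [1.0, 0.031, 0.0, -0.0]
contact_force: [-2.1, 1.2, -0.0]
grip_width: 0.0
finger_force: 0.9
```

Call:
apply_moves(
  increments=[
    {"dx":0.25,"dy":0.0155,"dz":0,"ax":0,"ay":0,"az":0},
    {"dx":0.25,"dy":0.0155,"dz":0,"ax":0,"ay":0,"az":0},
    {"dx":0.25,"dy":0.0155,"dz":0,"ax":0,"ay":0,"az":0},
    {"dx":0.25,"dy":0.0155,"dz":0,"ax":0,"ay":0,"az":0},
    {"dx":0.2,"dy":0.0125,"dz":0,"ax":0,"ay":0,"az":0},
    {"dx":0.2,"dy":0.0125,"dz":0,"ax":0,"ay":0,"az":0},
    {"dx":0.15,"dy":0.009,"dz":0,"ax":0,"ay":0,"az":0},
    {"dx":0.15,"dy":0.009,"dz":0,"ax":0,"ay":0,"az":0},
    {"dx":0.1,"dy":0.006,"dz":0,"ax":0,"ay":0,"az":0},
    {"dx":0.1,"dy":0.006,"dz":0,"ax":0,"ay":0,"az":0},
    {"dx":0.1,"dy":0.006,"dz":0,"ax":0,"ay":0,"az":0},
  ],
)

```text
clock: 16.05
tcp_pos: [602.4, 34.5, 133.1]
eef_rot: [1.0, 0.031, -0.0, 0.0]
contact_force: [-1.6, 0.8, 0.1]
grip_width: -0.3
finger_force: 0.8
```

Call:
apply_moves(
  increments=[
    {"dx":0.1,"dy":0.006,"dz":0,"ax":0,"ay":0,"az":0},
    {"dx":0.1,"dy":0.006,"dz":0,"ax":0,"ay":0,"az":0},
    {"dx":0.1,"dy":0.006,"dz":0,"ax":0,"ay":0,"az":0},
    {"dx":0.1,"dy":0.006,"dz":0,"ax":0,"ay":0,"az":0},
    {"dx":0.1,"dy":0.006,"dz":0,"ax":0,"ay":0,"az":0},
    {"dx":0.1,"dy":0.006,"dz":0,"ax":0,"ay":0,"az":0},
    {"dx":0.1,"dy":0.006,"dz":0,"ax":0,"ay":0,"az":0},
    {"dx":0.1,"dy":0.006,"dz":0,"ax":0,"ay":0,"az":0},
  ],
)

```text
clock: 16.85
tcp_pos: [618.5, 35.5, 133.1]
eef_rot: [1.0, 0.031, -0.0, -0.0]
contact_force: [-3.0, 0.5, 0.4]
grip_width: 0.1
finger_force: 1.1
```

Call:
apply_moves(
  increments=[
    {"dx":0.08,"dy":0.005,"dz":0,"ax":0,"ay":0,"az":0},
    {"dx":0.08,"dy":0.005,"dz":0,"ax":0,"ay":0,"az":0},
    {"dx":0.08,"dy":0.005,"dz":0,"ax":0,"ay":0,"az":0},
  ],
)

```text
clock: 17.15
tcp_pos: [621.8, 35.7, 132.9]
eef_rot: [1.0, 0.031, -0.002, -0.0]
contact_force: [-10.1, -0.4, 7.3]
grip_width: 0.3
finger_force: 5.4
```

Call:
apply_moves(
  increments=[
    {"dx":0.08,"dy":0.005,"dz":0,"ax":0,"ay":0,"az":0},
    {"dx":0.08,"dy":0.005,"dz":0,"ax":0,"ay":0,"az":0},
  ],
)

```text
clock: 17.35
tcp_pos: [625.5, 36.0, 133.0]
eef_rot: [1.0, 0.031, -0.001, 0.0]
contact_force: [-7.5, -0.1, 4.3]
grip_width: 0.3
finger_force: 3.5
```

Call:
apply_moves(
  increments=[
    {"dx":0.08,"dy":0.005,"dz":0,"ax":0,"ay":0,"az":0},
    {"dx":0.08,"dy":0.005,"dz":0,"ax":0,"ay":0,"az":0},
  ],
)

```text
clock: 17.55
tcp_pos: [629.2, 36.2, 133.0]
eef_rot: [1.0, 0.031, -0.0, -0.0]
contact_force: [-2.8, 0.8, 1.2]
grip_width: 0.3
finger_force: 1.7
```

Force has dropped, so the latch is pulling the drawer in. I'll follow slowly.

Call:
apply_moves(
  increments=[
    {"dx":0.06,"dy":0.004,"dz":0,"ax":0,"ay":0,"az":0},
    {"dx":0.04,"dy":0.002,"dz":0,"ax":0,"ay":0,"az":0},
    {"dx":0,"dy":0,"dz":0,"ax":0,"ay":0,"az":0},
  ],
)

```text
clock: 17.85
tcp_pos: [630.7, 36.3, 132.9]
eef_rot: [1.0, 0.031, -0.001, 0.0]
contact_force: [-8.8, 0.7, 5.1]
grip_width: 0.2
finger_force: 4.6
```

```bash
cat > chk.py <<'E'
from h import *
c,k=.99808,.06192
for n in('side','scene'):
    p,d=snap(n);P=cloud(n,d);save(p,n+'_f.png');L=np.stack([c*P[...,0]+k*P[...,1],-k*P[...,0]+c*P[...,1],P[...,2]],-1)
    m=(L[...,2]>73)&(L[...,2]<84)&(L[...,0]<690)&(L[...,0]>480);Q=L[m]
    for a,lo,hi in(('L',20,42),('L',-47,-20),('R',-185,-130)):
        t=Q[(Q[:,1]>lo)&(Q[:,1]<hi)]
        if len(t)>5:print(n,a,np.percentile(t[:,0],[2,50,98]).round(1),len(t))
    t=L[(L[...,2]>88)&(L[...,2]<97)&(L[...,1]>10)&(L[...,1]<60)&(L[...,0]>600)];print('unit front',np.percentile(t[:,0],2) if len(t) else None)
E
python3 chk.py
```

```text
side L [642.1 651.2 660. ] 56
side R [512.4 525.4 537.4] 117
unit front 656.5056064200434
scene L [645.3 648.4 652. ] 19
scene L [643.1 647.8 651.7] 27
scene R [515.  529.9 541.2] 217
unit front 661.5949829032221
```

Call:
apply_moves(
  increments=[
    {"dx":0.04,"dy":0.002,"dz":0,"ax":0,"ay":0,"az":0},
    {"dx":0,"dy":0,"dz":0,"ax":0,"ay":0,"az":0},
  ],
)

```text
clock: 18.15
tcp_pos: [630.8, 36.3, 132.9]
eef_rot: [1.0, 0.031, -0.002, 0.0]
contact_force: [-13.5, -1.2, 8.2]
grip_width: 0.5
finger_force: 6.8
```

Call:
apply_moves(
  increments=[
    {"dx":-0.1,"dy":-0.006,"dz":0,"ax":0,"ay":0,"az":0},
    {"dx":-0.3,"dy":-0.02,"dz":0,"ax":0,"ay":0,"az":0},
    {"dx":-0.8,"dy":-0.05,"dz":0,"ax":0,"ay":0,"az":0},
    {"dx":-1,"dy":-0.06,"dz":0,"ax":0,"ay":0,"az":0},
    {"dx":-1,"dy":0,"dz":0.5,"ax":0,"ay":0,"az":0},
    {"dx":-1,"dy":0,"dz":1,"ax":0,"ay":0,"az":0},
    {"dx":0,"dy":0,"dz":1,"ax":0,"ay":0,"az":0},
    {"dx":0,"dy":0,"dz":1,"ax":0,"ay":0,"az":0},
    {"dx":0,"dy":0,"dz":1,"ax":0,"ay":0,"az":0},
    {"dx":0,"dy":0,"dz":1,"ax":0,"ay":0,"az":0},
    {"dx":0,"dy":0,"dz":0,"ax":0,"ay":0,"az":0},
    {"dx":0,"dy":0,"dz":0,"ax":0,"ay":0,"az":0},
  ],
)

```text
clock: 19.35
tcp_pos: [548.4, 33.6, 243.3]
eef_rot: [1.0, 0.031, 0.001, 0.0]
contact_force: [0.6, 0.5, -0.3]
grip_width: 0.0
finger_force: 0.0
```

```bash
python3 chk.py; python3 -c "
from h import *
p,d=snap('wrist');save(p,'w6.png')"
```

```text
side L [641.5 651.3 660.2] 61
side L [641.9 649.8 659.5] 55
side R [512.5 524.2 537.1] 116
unit front 657.4641382835357
scene L [645.6 648.8 652. ] 18
scene L [643.7 648.2 651. ] 28
scene R [514.5 529.3 541.1] 213
unit front 661.604195645334
```

View pics/w6.png

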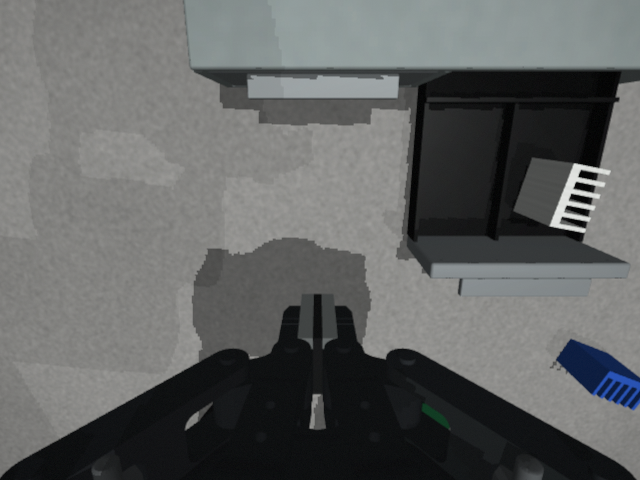

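View pics/side_f.png

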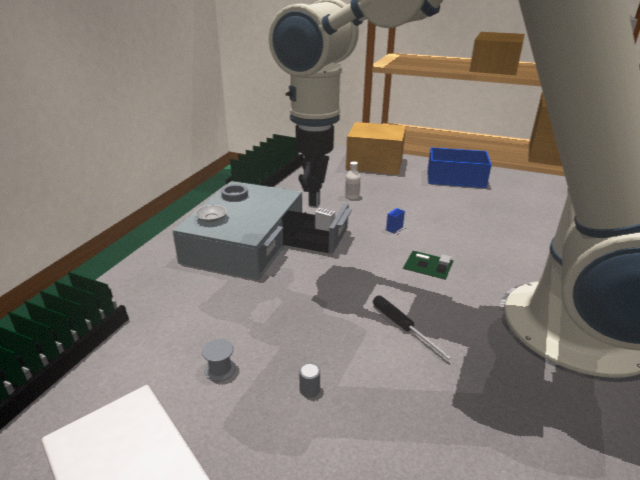

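The left drawer is fully home, with its front flush and its lip at (322,87) in the wrist view. The right drawer is still open with its heatsink standing at (570,195), and the bystanders at (218,355) and (310,380) in the side view haven't moved. I'm handing in the job.

```bash
python3 -c "
from station import close_job
print(close_job())"
```

```text
the job is handed in; nothing more can be done
None
```

I stood the spare heatsink upright in the transformer (left) drawer and pushed that drawer fully home; the right drawer is still open with its heatsink standing, and the job is handed in at about 19.5 s.

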